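# Set the press's stop collar to the yellow gauge

### The arm

A 6-joint arm with a two-finger parallel gripper is mounted at the origin on the work surface. World frame = base frame: x ahead of the robot, y to its left, z up, the work surface at z = 0. Lengths are in mm, angles in rad, forces in N, time in s.
With the tool pointing down it reaches from about 350 to 775 mm from the base axis. Payload 7.3 kg.
Tool frame: the origin (TCP) lies at the very end of the fingers, on their centre line; the grasp point (between the pads) lies 19 mm behind it; z points along the fingers, y is the line along which they close (so a half turn about z gives the same grasp; the last joint's range is limited). The gripper opens to 92 mm and grips with 3 to 60 N. Pads are 19 mm wide; open, the fingers measure 130 mm over their backs; the gripper's body (75 mm by 190 mm) begins 47 mm behind the grasp point.
Start: joints at [-1.262, 0.342, 1.524, -0, 1.275, -0.146], TCP at [230.647, -471.642, 226.741] pointing down, gripper open.
Joint ranges: [-2.53, 2.53], [-0.77, 2.02], [0.04, 2.7], [-1, 4.14], [0.28, 2.66], [-3.11, 3.11]. Speed limits (rad/s): [2.57, 2.57, 3.14, 3.14, 3.14, 3.14].

### API

Orientations are given as [roll, pitch, yaw] about the fixed x, y, z axes, in that order (R = Rz(yaw) Ry(pitch) Rx(roll)).
In Python, from plant import bot gives the robot as it stands.
- The arm moves only by the tool jog_arm, never from a script. Its argument "targets" is a list of rows, each an object with "xyz": the shift along the tool's x, y, z as a fraction of full scale, a list of three; "spin": the turn about the tool's z as a fraction of full scale. In form: [{"xyz": [x, y, z], "spin": spin}, ...]. A call has exactly 10 rows; each row shifts and turns the commanded pose from where the row before left it, along the tool's axes as they then stand; what a row does not reach is not made up. Full scale, the value 1, is 80 mm for a shift and 0.1 rad for a turn. A row lasts 1/8 s, in which the tool goes at most 62.5 mm and 10.7 degrees, less where a joint would pass 70% of its speed; a pose out of reach is approached as far as the arm can. A call with a number of a shift or a turn outside -1 to 1 is refused whole. A call with a gripper value outside its range is refused whole. "gripper" is the opening in per cent of the stroke, from 0 (shut) to 100 (fully open), set as the call begins (left out, the last holds). The fingers move at their own pace and stop on an object; the grip force is fixed at half the most. Time passes only in rows, so rows that do not move let the fingers close, or fill a call up. It gives the time, the measured TCP pose, the force, the opening and the grip force at its end, in the units of the state.
- bot.get_obs(): the state, without advancing time (a new reading comes with each control period).
- bot.capture(name): name is "scene" or "top" or "wrist"; returns the picture (420x560x3 uint8, blue, green, red); there is no depth.
- bot.get_calibration(name): a dict with "vfov" (degrees; the focal length in pixels is half the picture's height over the tangent of half this angle, whatever the lens; pixels are square), "cx", "cy" (the principal point, pixels), "eye" and "rotation" of the camera in the world. Camera axes: x right, y down, z forward; pixel columns grow to the right and rows downward; lengths in mm; the calibration is good to about 2 mm. A picture is of the moment at which its call begins: read the wrist's pose just before it. get_calibration takes no time and is no camera call; for the wrist camera it gives the pose at the moment of the call.
- bot.close_job(): hands the job in; it is judged then, once.
The state is a dict: "time": time; "joint_positions": joint angles; "dq": joint speeds; "tau": joint torques, N m; "tool_pos": TCP position; "tcp_rot": TCP orientation; "contact_force": force on the tool from outside, world axes, zero at the start; "moment": the same for the moment, N m; "grip_width": finger opening in mm; "finger_force": force on a finger pad.
Only numpy, scipy, OpenCV 4.12 (cv2) and the standard library are available. Lean on these libraries where they do the work, as an engineer would, in place of code of your own. Each camera call takes 0.05 s, during which the arm holds its last target. There are 200 camera calls.

### The job

Set the flatbread press to the yellow thickness: slide the slotted yellow gauge flat on the press's base plate until the threaded stop post stands at the inner end of its slot, under the knurled collar. Then spin the collar down, clockwise from above, until it bears on the gauge finger tight, without forcing it. Let go, leaving the gauge in place under the collar, and leave the white and blue gauges alone.

Things in the scene. Friction and masses are not known exactly. Their poses are not given: they have to be found in the camera images.
- post_foot (a point): on the axis of the upright threaded stop post (10 mm thick, 70 mm tall), at the top face of the press's fixed 12 mm base plate. In this frame the plate spans x -110..60, y -310..50 mm; a 150 mm disc 12 mm high lies at y -100..-250 mm, and the swung-open upper disc stands beyond y -280 mm. The -x and +y sides are free.
- collar: aluminium knurled collar on the post, 44 mm across, 22 mm tall, red mark on top; origin at the centre of its underside, z up. Steep right-hand thread: 30 mm a turn (4.77 mm per rad), clockwise from above goes down. It starts with its underside 35 to 42 mm above the plate and stays where it is left: the thread drags with 0.06 N m.
- collar_mid (a point): centre of the collar, 11 mm above its underside: grip it here across its 44 mm, from above, at any yaw. On meeting the gauge the turning moment rises steeply, over about 0.1 rad: each 0.1 N m beyond the drag presses 20 N onto the gauge. 8 to 25 N (0.1 to 0.18 N m in all) is finger tight, over 35 N too much. Pads slip round it at about 0.02 N m per newton of grip.
- yellow_gauge: loose yellow plastic gauge, 120 g, lying flat: fork 24 mm tall (x -19..10, y -14.5..14.5 mm), low neck (12 wide, 8 tall), handle tab at x -88 mm. Origin under the slot's centre, z up. The slot is 16 mm wide, open towards +x and closed at x -8 mm: a 10 mm post touching its inner end stands at x -3 mm.
- yellow_handle (a point): centre for gripping the yellow gauge: on its handle tab, 36 mm above the gauge's underside, at x -88 mm in the gauge's frame. The tab is 22 mm along x, 12 mm thick along y, and its top is 48 mm above the underside (foot beneath it: 26 x 30 mm, 8 mm tall).
- white_gauge: white gauge of the same plan, fork 14 mm tall; origin likewise. Leave alone.
- blue_gauge: blue gauge of the same plan, fork 34 mm tall; origin likewise. Leave alone.
Mind the look-alikes: they are no part of the job. Several things have the shape of the yellow_gauge; the one meant has the colours described above.

How it is judged:
By the outcome, as a careful person would: the job done as asked, in the order asked, and still so for the second after the job is handed in, with the robot touching nothing.
It also fails if it takes over 72 s, if anything falls off the work surface, if the arm or the gripper's body presses on something with over 40 N, if the wrist force passes 120 N, or if a joint passes its speed limit or range.

## Working session

There is one attempt and no reset: what is moved stays moved. The work goes in short steps, Python scripts to look and compute and a tool call to move; the robot and the scene stay as the last step left them, time stands still between calls to the robot, and variables do not carry over. Pictures are saved under pics/ and viewed, at most 10 in all, crops included, and the job is handed in when it is done.

Besides the shell and the picture viewer there is one more tool, called after "Request:" as name([rows], argument=value, ...), one row to a line, values as JSON. jog_arm: Moves the arm, as the interface text tells. Shift numbers are shares of 80 mm and turn numbers shares of 0.1 rad, none past 1 either way. Its arguments: {"type":"object","properties":{"targets":{"type":"array","items":{"type":"object","properties":{"xyz":{"type":"array","items":{"type":"number"}},"spin":{"type":"number"}}}},"gripper":{"type":"number"}},"required":["targets"]}

```bash
mkdir -p pics; cat > h.py <<'E'
import numpy as np,cv2
from plant import bot
def ray(c,u,v):
    f=210/np.tan(np.radians(c['vfov'])/2)
    return np.array(c['eye'],float),np.array(c['rotation'],float).reshape(3,3)@np.array([(u-c['cx'])/f,(v-c['cy'])/f,1])
def onz(c,u,v,z):
    e,d=ray(c,u,v); return e+d*(z-e[2])/d[2]
def proj(c,p):
    f=210/np.tan(np.radians(c['vfov'])/2)
    q=np.array(c['rotation'],float).reshape(3,3).T@(np.array(p,float)-np.array(c['eye'],float)); return q[:2]/q[2]*f+[c['cx'],c['cy']]
E
python3 - <<'E'
from h import *
for n in('scene','top'):
    c=bot.get_calibration(n);print(n,c); im=bot.capture(n);cv2.imwrite(f'pics/{n}0.png',im)
a=[cv2.imread(f'pics/{n}0.png') for n in('scene','top')]
print(bot.get_obs())
E
```

```text
scene {'vfov': 51.55899332667967, 'cx': 273.60387853010826, 'cy': 208.19332906218514, 'eye': array([776.47916185, 478.81428579, 659.21625628]), 'rotation': array([-2.49401813,  0.00386599,  2.52655663])}
top {'vfov': 51.10433898471602, 'cx': 278.1389258999563, 'cy': 213.87048079170052, 'eye': array([359.40044745,  88.32303911, 815.37927319]), 'rotation': array([-2.96808165e+00, -1.54824802e-03, -1.59212301e+00])}
{'time': 0.1, 'joint_positions': array([-1.26200509e+00,  3.42664941e-01,  1.52493071e+00, -1.72547943e-05,
        1.27536542e+00, -1.45968904e-01]), 'dq': array([-1.11164724e-03, -5.92912955e-04, -2.52149671e-03, -2.32866637e-04,
        4.52013310e-05,  3.10504552e-04]), 'tau': array([ 1.74347035e-03, -4.32004595e+01, -2.44694245e+01,  7.18561420e-02,
        5.25646994e-02, -6.47412730e-05]), 'tool_pos': array([ 230.52463741, -471.28338444,  226.10505556]), 'tcp_rot': array([-3.14023639e+00, -1.82712780e-04,  4.54765051e-01]), 'contact_force': array([0.4459344 , 0.63535109, 0.31333869]), 'moment': array([ 0.02299983, -0.00700569,  0.03601944]), 'finger_force': 0.0, 'grip_width': 92.21606827306854}
```

View pics/scene0.png

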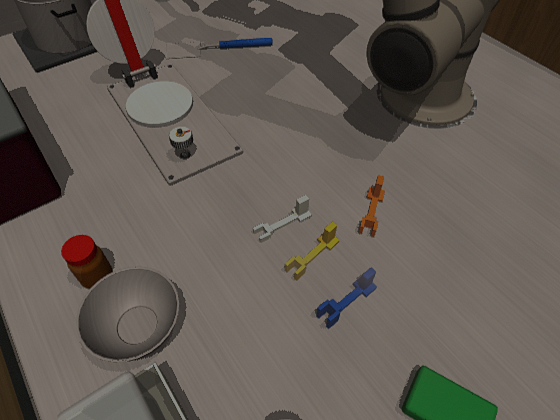

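View pics/top0.png

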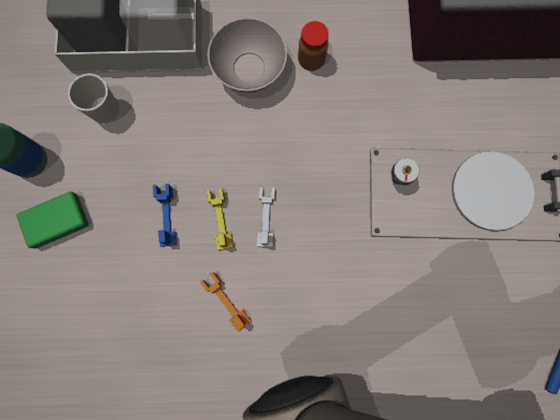

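The top view shows blue (166,215), yellow (220,218), white (266,217) and orange (225,300) gauges. The yellow one at (220,218) fits by colour. The collar is at (405,170) and the near plate corners are at (371,149) and (371,238).

```bash
cat > h2.py <<'E'
from h import *
from scipy.spatial.transform import Rotation as R
def cal(n):
    c=dict(bot.get_calibration(n)); c['rotation']=R.from_euler('xyz',c['rotation']).as_matrix(); return c
def ymask(im):
    h=cv2.cvtColor(im,cv2.COLOR_BGR2HSV); return cv2.inRange(h,(22,120,60),(36,255,255))
def tri(c1,p1,c2,p2):
    e1,d1=ray(c1,*p1);e2,d2=ray(c2,*p2)
    s=np.linalg.lstsq(np.c_[d1,-d2],e2-e1,rcond=None)[0]
    a=e1+s[0]*d1;b=e2+s[1]*d2; return (a+b)/2,np.linalg.norm(a-b)
E
python3 - <<'E'
from h2 import *
ct,cs=cal('top'),cal('scene')
for p in[(371,149),(371,238),(555,152)]:print('corner',onz(ct,*p,12))
for p in [(240,151),(172,180)]: print('scene corner',onz(cs,*p,12))
print('collar top',tri(ct,(406,167),cs,(181,132)), onz(ct,406,167,73))
im=cv2.imread('pics/top0.png')
m=ymask(im); k,l,s,ce=cv2.connectedComponentsWithStats(m); print(s,ce)
i=1+np.argmax(s[1:,4]); print(onz(ct,*ce[i],12))
A=cv2.resize(im[170:265,140:290],None,fx=5,fy=5,interpolation=cv2.INTER_CUBIC)[:,:400]
B=cv2.resize(im[140:235,365:445],None,fx=5,fy=5,interpolation=cv2.INTER_CUBIC)
A=cv2.resize(im[180:260,185:265],(400,475*80//80)[:1]+(400,),interpolation=cv2.INTER_CUBIC);B=cv2.resize(im[140:220,365:445],(400,400),interpolation=cv2.INTER_CUBIC)
cv2.imwrite('pics/crop.png',np.hstack([A,B]))
E
```

```text
corner [621.98248288 -95.63742699  12.        ]
corner [451.49664579 -85.76882859  12.        ]
corner [ 608.72883504 -446.00910427   12.        ]
scene corner [467.05801348 -84.28182008  12.        ]
scene corner [618.71023491 -94.87616454  12.        ]
collar top (array([ 565.07866083, -138.12147227,   78.0238897 ]), np.float64(3.7005329686958865)) [ 567.98346057 -141.00879107   73.        ]
[[     0      0    560    420 234695]
 [   207    188     17     17    140]
 [   214    206     18     44    364]
 [   227    243      1      1      1]] [[279.62875221 209.47432625]
 [215.30714286 197.85      ]
 [221.31868132 230.44230769]
 [227.         243.        ]]
[471.33692583 189.50975769  12.        ]
```

View pics/crop.png

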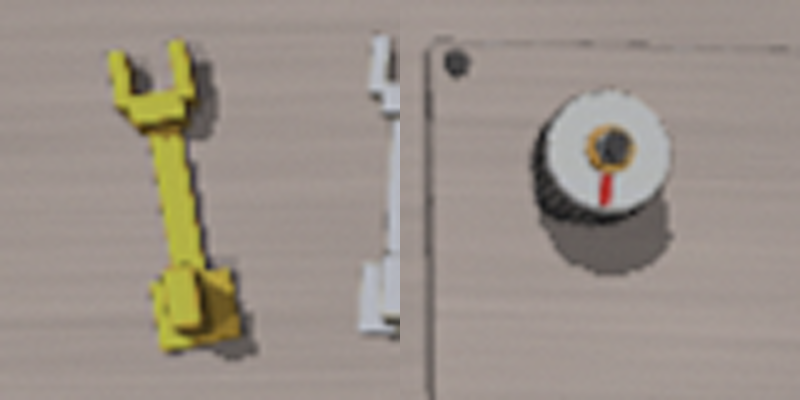

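```bash
cat >> h2.py <<'E'
def delta(p,yaw):
    """tool-frame shift in units of 80mm (tool axes now) & spin units"""
    o=bot.get_obs(); Rt=R.from_euler('xyz',o['tcp_rot']).as_matrix()
    d=Rt.T@(np.array(p,float)-o['tool_pos']); y=o['tcp_rot'][2]
    print('t',round(o['time'],2),'pos',o['tool_pos'].round(1),'rot',o['tcp_rot'].round(4),'j',o['joint_positions'].round(3),'F',o['contact_force'].round(1),'M',o['moment'].round(3),'w',round(o['grip_width'],1))
    print('shift mm',d.round(1),'units',(d/80).round(3),'spin units',round(-(yaw-y)/.1,2))
E
python3 - <<'E'
from h2 import *
ct=cal('top')
B=lambda u,v:(365+u/5,140+v/5)
A=lambda u,v:(185+u/5,180+v/5)
print('collar',onz(ct,*B(211,150),72))
t=onz(ct,*A(188,297),48);f=onz(ct,*A(148,50),24); f2=onz(ct,*A(158,100),24)
print('tab',t,'tip',f,f2,np.linalg.norm((t-f)[:2]),'yaw',np.arctan2(*(f-t)[[1,0]]))
delta([t[0],t[1],150],np.arctan2(*(f-t)[[1,0]]))
print(bot.get_calibration('wrist'))
E
```

```text
collar [ 562.79699114 -143.0290179    72.        ]
tab [450.4100369  182.71134345  48.        ] tip [545.25477254 200.47307952  24.        ] [526.32299356 196.72832144  24.        ] 96.49353940019537 yaw 0.1851274065260861
t 0.1 pos [ 230.5 -471.3  226.1] rot [-3.1402e+00 -2.0000e-04  4.5480e-01] j [-1.262  0.343  1.525 -0.     1.275 -0.146] F [0.4 0.6 0.3] M [ 0.023 -0.007  0.036] w 92.2
shift mm [ 484.8 -490.8   76.9] units [ 6.06  -6.135  0.961] spin units 2.7
{'vfov': 66.69786509840321, 'cx': 279.9318756660881, 'cy': 213.6923314768087, 'eye': array([ 304.9850139 , -435.12930452,  383.97458997]), 'rotation': array([ 2.83428925e+00,  2.22848380e-03, -1.11455669e+00])}
```

Request:
jog_arm([
  {"xyz": [0.5, -0.51, 0]},
  {"xyz": [0.5, -0.51, 0]},
  {"xyz": [0.5, -0.51, 0]},
  {"xyz": [0.5, -0.51, 0]},
  {"xyz": [0.5, -0.51, 0]},
  {"xyz": [0.5, -0.51, 0]},
  {"xyz": [0.5, -0.51, 0]},
  {"xyz": [0.5, -0.51, 0]},
  {"xyz": [0.5, -0.51, 0]},
  {"xyz": [0.5, -0.51, 0]},
], gripper=60)

```text
invalid input
```

Request:
jog_arm([
  {"xyz": [0.5, -0.51, 0.2]},
  {"xyz": [0.55, -0.51, 0.2]},
  {"xyz": [0, 0, 0.2], "spin": 0.9},
  {"xyz": [0, 0, 0.1], "spin": 0.9},
  {"xyz": [0, 0, 0], "spin": 0.9},
  {"xyz": [0, 0, 0]},
  {"xyz": [0, 0, 0]},
  {"xyz": [0, 0, 0]},
  {"xyz": [0, 0, 0]},
  {"xyz": [0, 0, 0]},
])

```text
invalid input
```

```bash
python3 - <<'E'
from h2 import *
delta([450.4,182.7,29],.185)
c=cal('wrist'); im=bot.capture('wrist'); cv2.imwrite('pics/w1.png',im)
print(proj(c,[450.4,182.7,48]),proj(c,[545.3,200.5,24]))
E
```

```text
t 0.1 pos [ 230.5 -471.3  226.1] rot [-3.1402e+00 -2.0000e-04  4.5480e-01] j [-1.262  0.343  1.525 -0.     1.275 -0.146] F [0.4 0.6 0.3] M [ 0.023 -0.007  0.036] w 92.2
shift mm [ 484.8 -490.7  197.9] units [ 6.059 -6.133  2.473] spin units 2.7
[-503.72498196 -563.5886981 ] [-482.65875297 -742.56276722]
```

View pics/w1.png

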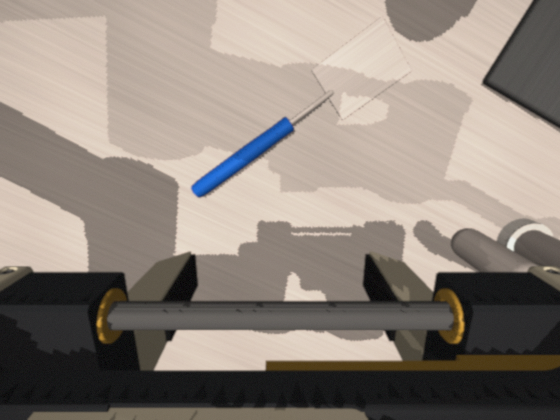

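The picture shows only the gripper and a blue pen at (240,155). Both calls were refused, probably because each row needs a spin value.

Request:
jog_arm([
  {"xyz": [0.5, -0.51, 0], "spin": 0},
  {"xyz": [0.5, -0.51, 0], "spin": 0},
  {"xyz": [0.5, -0.51, 0], "spin": 0},
  {"xyz": [0.5, -0.51, 0], "spin": 0},
  {"xyz": [0.5, -0.51, 0], "spin": 0},
  {"xyz": [0.5, -0.51, 0], "spin": 0},
  {"xyz": [0.5, -0.51, 0], "spin": 0},
  {"xyz": [0.5, -0.51, 0], "spin": 0},
  {"xyz": [0.5, -0.51, 0], "spin": 0},
  {"xyz": [0.5, -0.51, 0], "spin": 0},
], gripper=60)

```text
time: 1.4
tool_pos: [411.0, 72.5, 226.8]
tcp_rot: [3.141, -0.0, 0.455]
contact_force: [0.7, -0.9, -0.8]
grip_width: 55.4
finger_force: 0.0
```

Request:
jog_arm([
  {"xyz": [0.5, -0.51, 0.2], "spin": 0},
  {"xyz": [0.55, -0.51, 0.2], "spin": 0},
  {"xyz": [0, 0, 0.2], "spin": 0.9},
  {"xyz": [0, 0, 0.1], "spin": 0.9},
  {"xyz": [0, 0, 0], "spin": 0.9},
  {"xyz": [0, 0, 0], "spin": 0},
  {"xyz": [0, 0, 0], "spin": 0},
  {"xyz": [0, 0, 0], "spin": 0},
  {"xyz": [0, 0, 0], "spin": 0},
  {"xyz": [0, 0, 0], "spin": 0},
])

```text
time: 2.65
tool_pos: [450.4, 180.8, 170.8]
tcp_rot: [3.141, -0.0, 0.185]
contact_force: [-0.2, 0.0, -1.0]
grip_width: 54.7
finger_force: 0.0
```

```bash
python3 - <<'E'
from h2 import *
delta([450.4,182.7,29],.185)
c=cal('wrist'); im=bot.capture('wrist'); cv2.imwrite('pics/w2.png',im)
print(proj(c,[450.4,182.7,48]),proj(c,[545.3,200.5,24]))
np.savez('w2.npz',**c)
E
```

```text
t 2.65 pos [450.4 180.8 170.8] rot [ 3.1415e+00 -2.0000e-04  1.8500e-01] j [ 0.224  0.326  1.716 -0.     1.1    1.609] F [-0.2  0.  -1. ] M [-0.025  0.008  0.006] w 54.7
shift mm [  0.3  -1.9 141.8] units [ 0.004 -0.024  1.772] spin units 0.0
[278.10840088 206.6832626 ] [278.20116792  95.75236496]
```

View pics/w2.png

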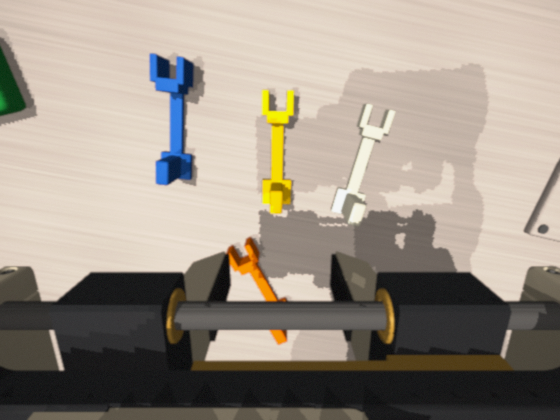

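The yellow gauge is in the middle, with its fork tips at (280,91) and its tab top at about (276,203). That is within a few pixels of the projected points. White is at (353,205), blue at (173,168) and orange at (250,260).

```bash
python3 - <<'E'
from h2 import *
c=dict(np.load('w2.npz')); im=cv2.imread('pics/w2.png'); m=ymask(im)
for r in (93,100,118,150,185,195,200,205,210,213):
    x=np.where(m[r])[0]; print(r,x.min() if len(x) else None,x.max() if len(x) else None)
print(im[180:216:2,276].tolist())
print(onz(c,276,203,48),onz(c,279.5,91,24))
E
```

```text
93 262 293
100 262 293
118 267 288
150 271 283
185 262 290
195 262 289
200 262 290
205 270 281
210 270 280
213 271 279
[[0, 220, 246], [0, 170, 207], [0, 109, 141], [0, 107, 138], [0, 109, 141], [0, 130, 169], [0, 206, 243], [0, 220, 246], [0, 219, 246], [0, 220, 246], [0, 219, 245], [0, 220, 246], [0, 218, 245], [0, 219, 246], [0, 217, 246], [0, 216, 246], [0, 207, 242], [166, 204, 226]]
[453.48690992 185.23484897  48.        ] [549.42989153 200.09260244  24.        ]
```

Request:
jog_arm([
  {"xyz": [0.04, -0.046, 0], "spin": 0.15},
  {"xyz": [0, 0, 0.4], "spin": 0},
  {"xyz": [0, 0, 0.4], "spin": 0},
  {"xyz": [0, 0, 0.4], "spin": 0},
  {"xyz": [0, 0, 0.3], "spin": 0},
  {"xyz": [0, 0, 0.2], "spin": 0},
  {"xyz": [0, 0, 0.07], "spin": 0},
  {"xyz": [0, 0, 0], "spin": 0},
  {"xyz": [0, 0, 0], "spin": 0},
  {"xyz": [0, 0, 0], "spin": 0},
], gripper=40)

```text
time: 3.95
tool_pos: [453.3, 185.1, 29.7]
tcp_rot: [3.142, -0.001, 0.17]
contact_force: [0.0, -0.2, 0.6]
grip_width: 36.7
finger_force: 0.0
```

Request:
jog_arm([
  {"xyz": [0, 0, 0], "spin": 0},
  {"xyz": [0, 0, 0], "spin": 0},
  {"xyz": [0, 0, 0], "spin": 0},
  {"xyz": [0, 0, 0], "spin": 0},
  {"xyz": [0, 0, 0], "spin": 0},
  {"xyz": [0, 0, 0], "spin": 0},
  {"xyz": [0, 0, 0], "spin": 0},
  {"xyz": [0, 0, 0], "spin": 0},
  {"xyz": [0, 0, 0], "spin": 0},
  {"xyz": [0, 0, 0], "spin": 0},
], gripper=0)

```text
time: 5.2
tool_pos: [452.9, 185.0, 29.1]
tcp_rot: [3.142, -0.0, 0.17]
contact_force: [-0.2, 0.1, 1.0]
grip_width: 11.5
finger_force: 30.0
```

Request:
jog_arm([
  {"xyz": [0, 0, -0.1], "spin": 0},
  {"xyz": [0, 0, -0.4], "spin": 0},
  {"xyz": [0, 0, -0.4], "spin": 0},
  {"xyz": [0, 0, -0.3], "spin": 0},
  {"xyz": [-0.134, 0.487, 0], "spin": 0},
  {"xyz": [-0.134, 0.487, 0], "spin": 0},
  {"xyz": [-0.134, 0.487, 0], "spin": 0},
  {"xyz": [-0.134, 0.487, 0], "spin": 0},
  {"xyz": [-0.134, 0.487, 0], "spin": 0},
  {"xyz": [-0.134, 0.487, 0], "spin": 0},
])

```text
time: 6.45
tool_pos: [428.6, -57.6, 125.5]
tcp_rot: [3.141, -0.0, 0.17]
contact_force: [1.1, 0.5, -0.9]
grip_width: 11.4
finger_force: 30.0
```

Request:
jog_arm([
  {"xyz": [-0.134, 0.487, 0], "spin": 0},
  {"xyz": [-0.134, 0.487, 0], "spin": 0},
  {"xyz": [0, 0, 0], "spin": 0.72},
  {"xyz": [0, 0, 0], "spin": 0.72},
  {"xyz": [0, 0, 0], "spin": 0.72},
  {"xyz": [0, 0, 0], "spin": 0},
  {"xyz": [0, 0, 0], "spin": 0},
  {"xyz": [0, 0, 0], "spin": 0},
  {"xyz": [0, 0, 0], "spin": 0},
  {"xyz": [0, 0, 0], "spin": 0},
])

```text
time: 7.7
tool_pos: [421.0, -136.7, 125.1]
tcp_rot: [3.142, 0.0, -0.046]
contact_force: [-0.2, 0.1, -1.7]
grip_width: 11.3
finger_force: 30.0
```

```bash
python3 - <<'E'
from h2 import *
delta([421,-137,43],-.045)
c=cal('wrist'); im=bot.capture('wrist'); cv2.imwrite('pics/w3.png',im)
np.savez('w3.npz',**c)
print(proj(c,[561,-143,82]),proj(c,[561,-143,72]),proj(c,[451.5,-85.8,12]))
E
```

```text
t 7.7 pos [ 421.  -136.7  125.1] rot [ 3.1415  0.     -0.0459] j [-0.487  0.314  1.886 -0.     0.941  1.129] F [-0.2  0.1 -1.7] M [ 0.046  0.101 -0.004] w 11.3
shift mm [ 0.   0.3 82.1] units [0.    0.004 1.026] spin units -0.01
[280.53688975   1.79167947] [280.52220058   7.52050429] [219.69127738 178.65224179]
```

View pics/w3.png

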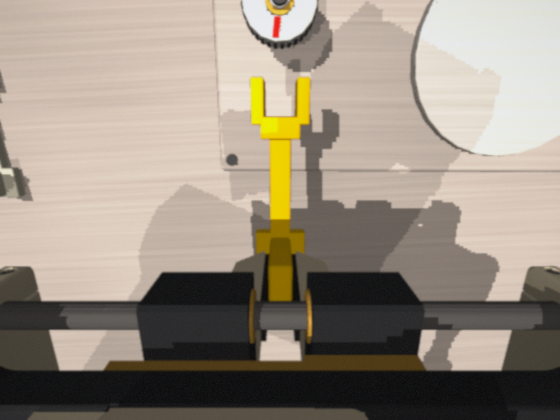

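The post is at (280,2), and the held gauge's fork is centred on column 280, so it is lined up laterally. The near plate edge shows at row 170. I'll lower it now to just above the plate.

Request:
jog_arm([
  {"xyz": [0, 0, 0.3], "spin": 0},
  {"xyz": [0, 0, 0.3], "spin": 0},
  {"xyz": [0, 0, 0.2], "spin": 0},
  {"xyz": [0, 0, 0.15], "spin": 0},
  {"xyz": [0, 0, 0.08], "spin": 0},
  {"xyz": [0, 0, 0], "spin": 0},
  {"xyz": [0.12, 0, 0], "spin": 0},
  {"xyz": [0.12, 0, 0], "spin": 0},
  {"xyz": [0, 0, 0], "spin": 0},
  {"xyz": [0, 0, 0], "spin": 0},
])

```text
time: 9.0
tool_pos: [440.1, -137.5, 42.7]
tcp_rot: [3.142, 0.0, -0.046]
contact_force: [-0.6, -1.0, -1.3]
grip_width: 11.8
finger_force: 30.0
```

```bash
python3 - <<'E'
from h2 import *
delta([476,-139,42],-.045)
im=bot.capture('wrist'); cv2.imwrite('pics/w4.png',im)
E
```

```text
t 9.0 pos [ 440.1 -137.5   42.7] rot [ 3.1416e+00  2.0000e-04 -4.5900e-02] j [-0.469  0.478  1.923 -0.     0.741  1.148] F [-0.6 -1.  -1.3] M [-0.004  0.099 -0.006] w 11.8
shift mm [35.9 -0.1  0.7] units [ 0.449 -0.001  0.009] spin units -0.01
```

View pics/w4.png

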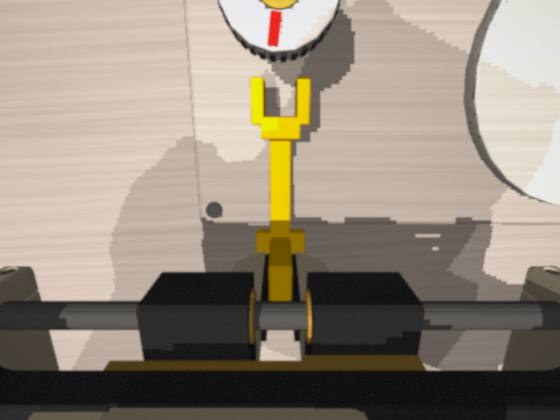

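The fork is centred on the collar (column 280 against 279.5) and lies just short of it. I'll move in, touch down near the end, then creep.

Request:
jog_arm([
  {"xyz": [0.12, 0, 0], "spin": 0},
  {"xyz": [0.12, 0, 0], "spin": 0},
  {"xyz": [0.1, 0, 0], "spin": 0},
  {"xyz": [0.04, 0, 0], "spin": 0},
  {"xyz": [0, 0, 0], "spin": 0},
  {"xyz": [0, 0, 0.01], "spin": 0},
  {"xyz": [0, 0, 0.01], "spin": 0},
  {"xyz": [0, 0, 0], "spin": 0},
  {"xyz": [0, 0, 0], "spin": 0},
  {"xyz": [0, 0, 0], "spin": 0},
])

```text
time: 10.3
tool_pos: [470.5, -139.0, 41.1]
tcp_rot: [3.142, 0.0, -0.046]
contact_force: [-0.7, -0.3, -0.6]
grip_width: 12.1
finger_force: 30.0
```

Request:
jog_arm([
  {"xyz": [0.02, 0, 0.005], "spin": 0},
  {"xyz": [0.02, 0, 0], "spin": 0},
  {"xyz": [0.01, 0, 0], "spin": 0},
  {"xyz": [0.01, 0, 0], "spin": 0},
  {"xyz": [0, 0, 0], "spin": 0},
  {"xyz": [0, 0, 0], "spin": 0},
  {"xyz": [0, 0, 0], "spin": 0},
  {"xyz": [0, 0, 0], "spin": 0},
  {"xyz": [0, 0, 0], "spin": 0},
  {"xyz": [0, 0, 0], "spin": 0},
])

```text
time: 11.55
tool_pos: [474.4, -139.1, 41.1]
tcp_rot: [-3.141, 0.002, -0.046]
contact_force: [-5.4, -0.4, 6.0]
grip_width: 11.8
finger_force: 30.0
```

Request:
jog_arm([
  {"xyz": [0.01, 0, 0], "spin": 0},
  {"xyz": [0, 0, 0], "spin": 0},
  {"xyz": [0.01, 0, 0], "spin": 0},
  {"xyz": [0, 0, 0], "spin": 0},
  {"xyz": [0, 0, 0], "spin": 0},
  {"xyz": [0, 0, 0], "spin": 0},
  {"xyz": [0, 0, 0], "spin": 0},
  {"xyz": [0, 0, 0], "spin": 0},
  {"xyz": [0, 0, 0], "spin": 0},
  {"xyz": [0, 0, 0], "spin": 0},
])

```text
time: 12.8
tool_pos: [476.1, -139.1, 41.1]
tcp_rot: [-3.141, 0.002, -0.046]
contact_force: [-5.6, 0.3, 7.2]
grip_width: 11.8
finger_force: 30.0
```

```bash
python3 - <<'E'
from h2 import *
delta([476,-139,42],-.045)
im=bot.capture('scene'); cv2.imwrite('pics/s5.png',cv2.resize(im[90:210,80:260],None,fx=4,fy=4,interpolation=cv2.INTER_CUBIC))
E
```

```text
t 12.8 pos [ 476.1 -139.1   41.1] rot [-3.1415e+00  1.7000e-03 -4.6000e-02] j [-4.390e-01  5.280e-01  1.828e+00 -1.000e-03  7.880e-01  1.179e+00] F [-5.6  0.3  7.2] M [0.026 0.817 0.011] w 11.8
shift mm [-0.1 -0.1 -0.9] units [-0.001 -0.002 -0.011] spin units -0.01
```

View pics/s5.png

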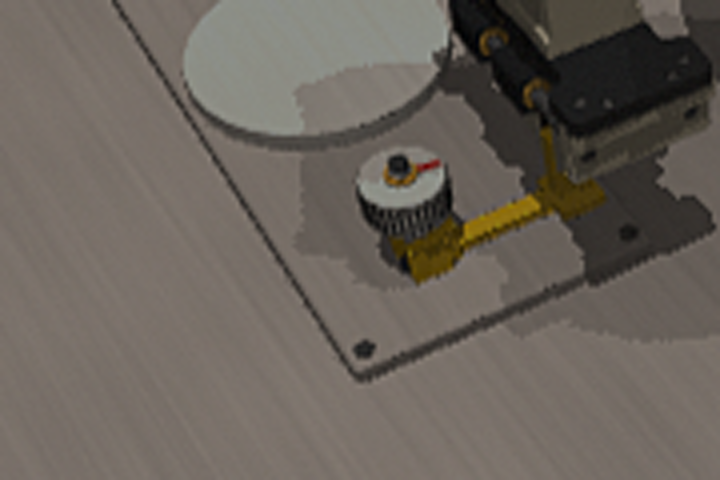

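The fork is under the collar, with the slot around the post. The steady 5.6 N is sliding friction, so I keep pushing until it meets the post.

Request:
jog_arm([
  {"xyz": [0, 0, -0.005], "spin": 0},
  {"xyz": [0.012, 0, 0], "spin": 0},
  {"xyz": [0.012, 0, 0], "spin": 0},
  {"xyz": [0, 0, 0], "spin": 0},
  {"xyz": [0, 0, 0], "spin": 0},
  {"xyz": [0, 0, 0], "spin": 0},
  {"xyz": [0, 0, 0], "spin": 0},
  {"xyz": [0, 0, 0], "spin": 0},
  {"xyz": [0, 0, 0], "spin": 0},
  {"xyz": [0, 0, 0], "spin": 0},
])

```text
time: 14.1
tool_pos: [478.9, -139.4, 41.1]
tcp_rot: [3.141, -0.0, -0.046]
contact_force: [-0.7, 0.4, 0.5]
grip_width: 11.8
finger_force: 30.0
```

Request:
jog_arm([
  {"xyz": [0.012, 0, 0], "spin": 0},
  {"xyz": [0.012, 0, 0], "spin": 0},
  {"xyz": [0, 0, 0], "spin": 0},
  {"xyz": [0, 0, 0], "spin": 0},
  {"xyz": [0, 0, 0], "spin": 0},
  {"xyz": [0, 0, 0], "spin": 0},
  {"xyz": [0, 0, 0], "spin": 0},
  {"xyz": [0, 0, 0], "spin": 0},
  {"xyz": [0, 0, 0], "spin": 0},
  {"xyz": [0, 0, 0], "spin": 0},
])

```text
time: 15.35
tool_pos: [479.7, -139.3, 41.1]
tcp_rot: [-3.141, 0.002, -0.046]
contact_force: [-5.0, -0.0, 4.0]
grip_width: 11.7
finger_force: 30.0
```

Request:
jog_arm([
  {"xyz": [0.012, 0, 0], "spin": 0},
  {"xyz": [0, 0, 0], "spin": 0},
  {"xyz": [0, 0, 0], "spin": 0},
  {"xyz": [0, 0, 0], "spin": 0},
  {"xyz": [0, 0, 0], "spin": 0},
  {"xyz": [0, 0, 0], "spin": 0},
  {"xyz": [0, 0, 0], "spin": 0},
  {"xyz": [0, 0, 0], "spin": 0},
  {"xyz": [0, 0, 0], "spin": 0},
  {"xyz": [0, 0, 0], "spin": 0},
])

```text
time: 16.6
tool_pos: [479.7, -139.3, 41.1]
tcp_rot: [-3.141, 0.004, -0.046]
contact_force: [-8.6, -0.1, 6.6]
grip_width: 11.7
finger_force: 30.0
```

It's seated: the force rose to 8.6 N with no further motion. I'll relax the push, release and rise.

Request:
jog_arm([
  {"xyz": [-0.018, 0, -0.005], "spin": 0},
  {"xyz": [0, 0, 0], "spin": 0},
  {"xyz": [0, 0, 0], "spin": 0},
  {"xyz": [0, 0, 0], "spin": 0},
  {"xyz": [0, 0, 0], "spin": 0},
  {"xyz": [0, 0, 0], "spin": 0},
  {"xyz": [0, 0, 0], "spin": 0},
  {"xyz": [0, 0, 0], "spin": 0},
  {"xyz": [0, 0, 0], "spin": 0},
  {"xyz": [0, 0, 0], "spin": 0},
])

```text
time: 17.85
tool_pos: [479.8, -139.3, 41.3]
tcp_rot: [-3.141, 0.001, -0.046]
contact_force: [-4.5, -0.2, 0.3]
grip_width: 11.9
finger_force: 30.0
```

Request:
jog_arm([
  {"xyz": [0, 0, 0], "spin": 0},
  {"xyz": [0, 0, 0], "spin": 0},
  {"xyz": [0, 0, 0], "spin": 0},
  {"xyz": [0, 0, 0], "spin": 0},
  {"xyz": [0, 0, -0.2], "spin": 0},
  {"xyz": [0, 0, -0.4], "spin": 0},
  {"xyz": [0, 0, -0.4], "spin": 0},
  {"xyz": [0, 0, -0.2], "spin": 0},
  {"xyz": [0, 0, 0], "spin": 0},
  {"xyz": [0, 0, 0], "spin": 0},
], gripper=40)

```text
time: 19.1
tool_pos: [479.9, -139.2, 136.7]
tcp_rot: [-3.141, 0.001, -0.046]
contact_force: [-0.0, 0.2, -0.3]
grip_width: 36.5
finger_force: 0.0
```

```bash
python3 - <<'E'
from h2 import *
delta([561,-143,111],2.1)
c=cal('wrist'); im=bot.capture('wrist'); cv2.imwrite('pics/w6.png',im)
np.savez('w6.npz',**c)
print(proj(c,[561,-143,82]),proj(c,[561,-143,72]))
E
```

```text
t 19.1 pos [ 479.9 -139.2  136.7] rot [-3.1412e+00  1.0000e-03 -4.6200e-02] j [-0.436  0.392  1.722 -0.     1.029  1.181] F [-0.   0.2 -0.3] M [0.06  0.034 0.035] w 36.5
shift mm [81.2  0.  25.7] units [1.016 0.    0.321] spin units -21.46
[280.56985861 114.61497026] [280.5624967  114.48918674]
```

View pics/w6.png

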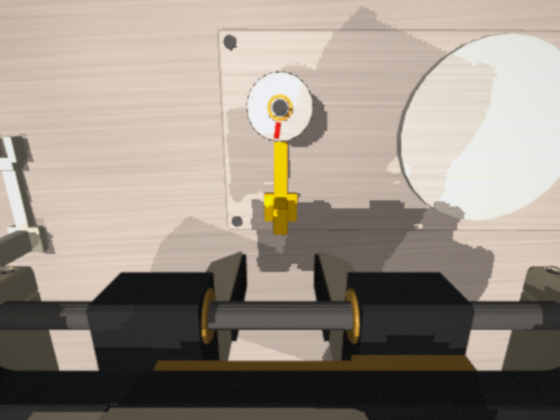

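The post top is at (280,107) and the collar disc spans columns 247–313. The gauge lies straight, with its neck running under the collar.

```bash
python3 - <<'E'
from h2 import *
c=dict(np.load('w6.npz')); im=cv2.imread('pics/w6.png')
p=onz(c,280,107,82);print(p, c['eye'])
for z in(69,72.5,76):
    a,b=onz(c,247,106,z),onz(c,313,106,z);print(z,np.linalg.norm(a-b),(a+b)/2)
delta([p[0],p[1],111],2.1)
E
```

```text
[ 565.60519761 -142.84323799   82.        ] [ 562.70272884 -142.97098456  294.49656891]
69 44.19705850199942 [ 566.41741757 -142.86074976   69.        ]
72.5 43.51106267730744 [ 566.35976077 -142.86246075   72.5       ]
76 42.82506685261544 [ 566.30210397 -142.86417174   76.        ]
t 19.15 pos [ 479.7 -139.2  136.5] rot [-3.141e+00  1.600e-03 -4.620e-02] j [-0.436  0.392  1.722 -0.     1.029  1.181] F [-0.2  0.5 -0.1] M [ 0.055  0.021 -0.015] w 36.8
shift mm [86.  -0.3 25.4] units [ 1.075 -0.004  0.317] spin units -21.46
```

Request:
jog_arm([
  {"xyz": [0.54, 0, 0], "spin": 0},
  {"xyz": [0.53, 0, 0], "spin": 0},
  {"xyz": [0, 0, 0], "spin": -1},
  {"xyz": [0, 0, 0], "spin": -1},
  {"xyz": [0, 0, 0], "spin": -1},
  {"xyz": [0, 0, 0], "spin": -1},
  {"xyz": [0, 0, 0], "spin": -1},
  {"xyz": [0, 0, 0], "spin": -1},
  {"xyz": [0, 0, 0], "spin": -1},
  {"xyz": [0, 0, 0], "spin": -1},
], gripper=78)

```text
time: 20.4
tool_pos: [565.3, -143.2, 136.2]
tcp_rot: [-3.14, 0.001, 0.757]
contact_force: [-0.4, 1.0, -0.5]
grip_width: 71.4
finger_force: 0.0
```

Request:
jog_arm([
  {"xyz": [0, 0, 0], "spin": -1},
  {"xyz": [0, 0, 0], "spin": -1},
  {"xyz": [0, 0, 0], "spin": -1},
  {"xyz": [0, 0, 0], "spin": -1},
  {"xyz": [0, 0, 0], "spin": -1},
  {"xyz": [0, 0, 0], "spin": -1},
  {"xyz": [0, 0, 0], "spin": -1},
  {"xyz": [0, 0, 0], "spin": -1},
  {"xyz": [0, 0, 0], "spin": -1},
  {"xyz": [0, 0, 0], "spin": -1},
])

```text
time: 21.65
tool_pos: [565.3, -143.2, 136.2]
tcp_rot: [-3.14, -0.001, 1.757]
contact_force: [0.5, -0.5, -0.1]
grip_width: 71.4
finger_force: 0.0
```

```bash
python3 - <<'E'
from h2 import *
delta([565.3,-143,47],2.1)
E
```

```text
t 21.65 pos [ 565.3 -143.2  136.2] rot [-3.1397e+00 -1.1000e-03  1.7570e+00] j [-0.379  0.531  1.485 -0.     1.128 -0.566] F [ 0.5 -0.5 -0.1] M [-0.014 -0.107 -0.011] w 71.4
shift mm [ 0.1  0.2 89.2] units [1.000e-03 3.000e-03 1.115e+00] spin units -3.43
```

Request:
jog_arm([
  {"xyz": [0, 0, 0.2], "spin": -1},
  {"xyz": [0, 0, 0.2], "spin": -1},
  {"xyz": [0, 0, 0.2], "spin": -1},
  {"xyz": [0, 0, 0.2], "spin": 0},
  {"xyz": [0, 0, 0.2], "spin": 0},
  {"xyz": [0, 0, 0.11], "spin": 0},
  {"xyz": [0, 0, 0], "spin": 0},
  {"xyz": [0, 0, 0], "spin": 0},
  {"xyz": [0, 0, 0], "spin": 0},
  {"xyz": [0, 0, 0], "spin": 0},
])

```text
time: 22.9
tool_pos: [566.0, -143.5, 49.2]
tcp_rot: [3.141, 0.001, 2.054]
contact_force: [-0.4, -0.3, 0.6]
grip_width: 71.4
finger_force: 0.0
```

Request:
jog_arm([
  {"xyz": [0, 0, 0], "spin": 0},
  {"xyz": [0, 0, 0], "spin": 0},
  {"xyz": [0, 0, 0], "spin": 0},
  {"xyz": [0, 0, 0], "spin": 0},
  {"xyz": [0, 0, 0], "spin": 0},
  {"xyz": [0, 0, 0], "spin": 0},
  {"xyz": [0, 0, 0], "spin": 0},
  {"xyz": [0, 0, 0], "spin": 0},
  {"xyz": [0, 0, 0], "spin": 0},
  {"xyz": [0, 0, 0], "spin": 0},
], gripper=0)

```text
time: 24.15
tool_pos: [565.6, -143.5, 48.7]
tcp_rot: [-3.141, -0.0, 2.054]
contact_force: [-2.3, -2.2, 1.5]
grip_width: 43.1
finger_force: 30.0
```

```bash
python3 - <<'E'
from h2 import *
delta([565.3,-143,47],2.1)
E
```

```text
t 24.15 pos [ 565.6 -143.5   48.7] rot [-3.1412e+00 -1.0000e-04  2.0538e+00] j [-0.38   0.637  1.571 -0.     0.934 -0.862] F [-2.3 -2.2  1.5] M [-0.286  0.343 -0.012] w 43.1
shift mm [ 0.6 -0.1  1.7] units [ 0.007 -0.001  0.021] spin units -0.46
```

Request:
jog_arm([
  {"xyz": [0, 0, 0.006], "spin": 1},
  {"xyz": [0, 0, 0.006], "spin": 1},
  {"xyz": [0, 0, 0.006], "spin": 1},
  {"xyz": [0, 0, 0.006], "spin": 1},
  {"xyz": [0, 0, 0.006], "spin": 1},
  {"xyz": [0, 0, 0.006], "spin": 1},
  {"xyz": [0, 0, 0.006], "spin": 1},
  {"xyz": [0, 0, 0.006], "spin": 1},
  {"xyz": [0, 0, 0.006], "spin": 1},
  {"xyz": [0, 0, 0.006], "spin": 1},
])

```text
time: 25.4
tool_pos: [564.9, -143.5, 43.8]
tcp_rot: [-3.14, 0.001, 1.051]
contact_force: [-5.3, -2.0, 3.4]
grip_width: 43.5
finger_force: 30.0
```

```bash
python3 - <<'E'
from h2 import *
delta([565.3,-143,47],2.1)
im=bot.capture('scene'); cv2.imwrite('pics/s7.png',cv2.resize(im[90:210,80:260],None,fx=4,fy=4,interpolation=cv2.INTER_CUBIC))
print([bot.get_obs()['moment'].round(3).tolist() for i in range(3)])
E
```

```text
t 25.4 pos [ 564.9 -143.5   43.8] rot [-3.1400e+00  9.0000e-04  1.0507e+00] j [-3.800e-01  6.430e-01  1.575e+00 -1.000e-03  9.250e-01  1.410e-01] F [-5.3 -2.   3.4] M [-0.32   0.841  0.081] w 43.5
shift mm [ 0.6  0.1 -3.2] units [ 0.007  0.001 -0.039] spin units -10.49
[[-0.391, 0.811, -0.046], [-0.391, 0.811, -0.046], [-0.391, 0.811, -0.046]]
```

View pics/s7.png

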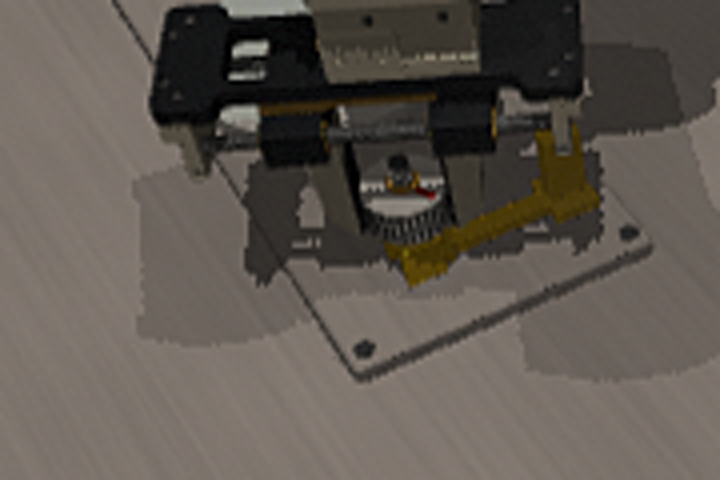

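The mark has turned clockwise with the grip and the gauge stays put. The moment readings are noisy, so I'll average them from now on.

Request:
jog_arm([
  {"xyz": [0, 0, 0.006], "spin": 1},
  {"xyz": [0, 0, 0.006], "spin": 1},
  {"xyz": [0, 0, 0.006], "spin": 1},
  {"xyz": [0, 0, 0.006], "spin": 1},
  {"xyz": [0, 0, 0.006], "spin": 1},
  {"xyz": [0, 0, 0.006], "spin": 1},
  {"xyz": [0, 0, 0.006], "spin": 1},
  {"xyz": [0, 0, 0.006], "spin": 1},
  {"xyz": [0, 0, 0.006], "spin": 1},
  {"xyz": [0, 0, 0.006], "spin": 1},
])

```text
time: 26.7
tool_pos: [564.6, -142.9, 39.0]
tcp_rot: [-3.141, 0.003, 0.051]
contact_force: [-6.7, -1.1, 4.2]
grip_width: 43.2
finger_force: 30.0
```

```bash
cat > avg.py <<'E'
from h2 import *
n=14; A=[]
for i in range(n):
    bot.capture('wrist'); o=bot.get_obs(); A.append(np.r_[o['moment'],o['tau'][5],o['tcp_rot'][2],o['joint_positions'][5],o['contact_force'],o['tool_pos']])
A=np.array(A); print('t',round(o['time'],2)); np.set_printoptions(suppress=True,precision=4,linewidth=150)
print('M3 tau6 yaw j6 F3 P3\n',A.mean(0)); print(A.std(0))
E
python3 avg.py
```

```text
t 27.4
M3 tau6 yaw j6 F3 P3
 [  -0.0353    1.074    -0.0857   -0.0246    0.053     1.1385   -6.3859    0.0486    4.5081  564.5751 -142.9115   39.0175]
[0.0209 0.03   0.0261 0.1927 0.0019 0.0019 0.4616 0.4255 0.4082 0.011  0.0102 0.0157]
```

Request:
jog_arm([
  {"xyz": [-0.015, 0, -0.006], "spin": 0},
  {"xyz": [0, 0, 0.002], "spin": 0.3},
  {"xyz": [0, 0, 0.002], "spin": 0.3},
  {"xyz": [0, 0, 0.002], "spin": 0.3},
  {"xyz": [0, 0, 0.002], "spin": 0.3},
  {"xyz": [0, 0, 0.002], "spin": 0.3},
  {"xyz": [0, 0, 0.002], "spin": 0.3},
  {"xyz": [0, 0, 0.002], "spin": 0.3},
  {"xyz": [0, 0, 0.002], "spin": 0.3},
  {"xyz": [0, 0, 0.002], "spin": 0.3},
])

```text
time: 28.65
tool_pos: [564.5, -142.8, 38.0]
tcp_rot: [-3.141, 0.001, -0.218]
contact_force: [-1.0, 5.1, -2.3]
grip_width: 43.5
finger_force: 30.0
```

```bash
python3 -c "
from h2 import *
print(bot.get_obs()['moment'])"; sed -i 's/^n=14/n=8/' avg.py; python3 avg.py
```

```text
[1.00976015 0.16231457 0.02764263]
t 29.05
M3 tau6 yaw j6 F3 P3
 [   0.9737    0.1985   -0.0224    0.0108   -0.2178    1.4083   -1.3392    5.5585   -1.7443  564.4905 -142.8241   37.9941]
[0.0329 0.0232 0.0328 0.0748 0.0007 0.0007 0.1905 0.6462 0.4275 0.0077 0.0043 0.0079]
```

Request:
jog_arm([
  {"xyz": [-0.004, -0.014, 0.002], "spin": 0.3},
  {"xyz": [0, 0, 0.002], "spin": 0.3},
  {"xyz": [0, 0, 0.002], "spin": 0.3},
  {"xyz": [0, 0, 0.002], "spin": 0.3},
  {"xyz": [0, 0, 0.001], "spin": 0.2},
  {"xyz": [0, 0, 0.001], "spin": 0.2},
  {"xyz": [0, 0, 0.001], "spin": 0.2},
  {"xyz": [0, 0, 0.001], "spin": 0.2},
  {"xyz": [0, 0, 0.001], "spin": 0.2},
  {"xyz": [0, 0, 0.001], "spin": 0.2},
])

```text
time: 30.3
tool_pos: [564.5, -142.5, 37.0]
tcp_rot: [3.141, -0.0, -0.458]
contact_force: [-1.0, -3.2, -4.2]
grip_width: 43.5
finger_force: 30.0
```

```bash
cat > one.py <<'E'
from h2 import *
o=bot.get_obs();print('now',o['moment'].round(3),o['tcp_rot'][2].round(4))
A=[]
for i in range(4): bot.capture('wrist');o=bot.get_obs();A.append(np.r_[o['moment'],o['tcp_rot'][2],o['joint_positions'][5],o['contact_force'],o['tool_pos']])
np.set_printoptions(suppress=True,precision=3,linewidth=150);print(o['time'],np.mean(A,0))
E
python3 one.py
```

```text
now [-0.492  0.284  0.079] -0.4575
30.5 [  -0.566    0.282    0.      -0.457    1.649   -1.397   -3.336   -4.796  564.543 -142.504   36.992]
```

Request:
jog_arm([
  {"xyz": [0, 0.005, 0.008], "spin": 0.2},
  {"xyz": [0, 0, 0.001], "spin": 0.2},
  {"xyz": [0, 0, 0.001], "spin": 0.2},
  {"xyz": [0, 0, 0.001], "spin": 0.2},
  {"xyz": [0, 0, 0.001], "spin": 0.2},
  {"xyz": [0, 0, 0.001], "spin": 0.2},
  {"xyz": [0, 0, 0.001], "spin": 0.2},
  {"xyz": [0, 0, 0.001], "spin": 0.2},
  {"xyz": [0, 0, 0.001], "spin": 0.2},
  {"xyz": [0, 0, 0.001], "spin": 0.2},
])

```text
time: 31.75
tool_pos: [564.6, -142.5, 35.8]
tcp_rot: [-3.141, -0.0, -0.658]
contact_force: [0.8, 2.5, 1.4]
grip_width: 43.2
finger_force: 30.0
```

```bash
python3 one.py
```

```text
now [ 0.488 -0.024  0.063] -0.6576
31.95 [   0.513   -0.132   -0.001   -0.657    1.849    1.101    2.636    1.434  564.568 -142.468   35.76 ]
```

Request:
jog_arm([
  {"xyz": [0, 0, 0.001], "spin": 0.2},
  {"xyz": [0, 0, 0.001], "spin": 0.2},
  {"xyz": [0, 0, 0.001], "spin": 0.2},
  {"xyz": [0, 0, 0.001], "spin": 0.2},
  {"xyz": [0, 0, 0.001], "spin": 0.2},
  {"xyz": [0, 0, 0.001], "spin": 0.2},
  {"xyz": [0, 0, 0.001], "spin": 0.2},
  {"xyz": [0, 0, 0.001], "spin": 0.2},
  {"xyz": [0, 0, 0.001], "spin": 0.1},
  {"xyz": [0, 0, 0.001], "spin": 0.1},
])

```text
time: 33.2
tool_pos: [564.6, -142.4, 34.9]
tcp_rot: [-3.141, -0.0, -0.837]
contact_force: [3.3, 4.1, 1.0]
grip_width: 43.2
finger_force: 30.0
```

```bash
python3 one.py
```

```text
now [ 0.868 -0.402  0.048] -0.8373
33.4 [   0.884   -0.446    0.023   -0.837    2.029    2.934    5.364    0.661  564.643 -142.419   34.926]
```

Request:
jog_arm([
  {"xyz": [-0.004, -0.014, 0.001], "spin": 0.15},
  {"xyz": [0, 0, 0.001], "spin": 0.15},
  {"xyz": [0, 0, 0.001], "spin": 0.15},
  {"xyz": [0, 0, 0.001], "spin": 0.15},
  {"xyz": [0, 0, 0.001], "spin": 0.15},
  {"xyz": [0, 0, 0.001], "spin": 0.15},
  {"xyz": [0, 0, 0.001], "spin": 0.15},
  {"xyz": [0, 0, 0.001], "spin": 0.15},
  {"xyz": [0, 0, 0.001], "spin": 0.15},
  {"xyz": [0, 0, 0.001], "spin": 0.15},
])

```text
time: 34.65
tool_pos: [564.8, -142.2, 34.3]
tcp_rot: [3.141, -0.001, -0.987]
contact_force: [-2.9, -4.2, 4.9]
grip_width: 43.4
finger_force: 30.0
```

```bash
python3 one.py
```

```text
now [-0.62   0.581  0.146] -0.987
34.85 [  -0.688    0.58     0.053   -0.987    2.181   -3.372   -4.421    3.837  564.824 -142.175   34.347]
```

Request:
jog_arm([
  {"xyz": [0.002, 0.007, -0.003], "spin": 0},
  {"xyz": [0, 0, 0], "spin": 0},
  {"xyz": [0, 0, 0], "spin": 0.05},
  {"xyz": [0, 0, 0], "spin": 0.05},
  {"xyz": [0, 0, 0], "spin": 0.05},
  {"xyz": [0, 0, 0], "spin": 0.05},
  {"xyz": [0, 0, 0], "spin": 0.05},
  {"xyz": [0, 0, 0], "spin": 0.05},
  {"xyz": [0, 0, 0], "spin": 0.05},
  {"xyz": [0, 0, 0], "spin": 0.05},
])

```text
time: 36.1
tool_pos: [564.8, -142.2, 34.4]
tcp_rot: [-3.141, -0.0, -1.027]
contact_force: [2.1, -3.3, 1.2]
grip_width: 43.7
finger_force: 30.0
```

```bash
sed -i 's/range(4)/range(8)/' one.py; python3 one.py
```

```text
now [-0.541 -0.133  0.092] -1.0265
36.5 [  -0.581   -0.252    0.111   -1.026    2.219    2.135   -3.927    0.63   564.767 -142.156   34.352]
```

Request:
jog_arm([
  {"xyz": [0, 0, 0], "spin": 0.05},
  {"xyz": [0, 0, 0], "spin": 0.05},
  {"xyz": [0, 0, 0], "spin": 0.05},
  {"xyz": [0, 0, 0], "spin": 0.05},
  {"xyz": [0, 0, 0], "spin": 0},
  {"xyz": [0, 0, 0], "spin": 0},
  {"xyz": [0, 0, 0], "spin": 0},
  {"xyz": [0, 0, 0], "spin": 0},
  {"xyz": [0, 0, 0], "spin": 0},
  {"xyz": [0, 0, 0], "spin": 0},
])

```text
time: 37.75
tool_pos: [564.7, -142.2, 34.4]
tcp_rot: [-3.141, -0.0, -1.046]
contact_force: [2.7, -4.0, 0.9]
grip_width: 43.5
finger_force: 30.0
```

```bash
python3 one.py
```

```text
now [-0.574 -0.428  0.168] -1.0464
38.15 [  -0.588   -0.43     0.129   -1.046    2.239    3.332   -3.676    0.472  564.765 -142.147   34.352]
```

It's bearing at about 0.13 N m, or 14 N, which is finger tight. I'll let go and rise.

Request:
jog_arm([
  {"xyz": [0, 0, 0], "spin": 0},
  {"xyz": [0, 0, 0], "spin": 0},
  {"xyz": [0, 0, 0], "spin": 0},
  {"xyz": [0, 0, 0], "spin": 0},
  {"xyz": [0, 0, 0], "spin": 0},
  {"xyz": [0, 0, 0], "spin": 0},
  {"xyz": [0, 0, -0.1], "spin": 0},
  {"xyz": [0, 0, -0.3], "spin": 0},
  {"xyz": [0, 0, -0.4], "spin": 0},
  {"xyz": [0, 0, -0.5], "spin": 0},
], gripper=78)

```text
time: 39.4
tool_pos: [564.2, -142.0, 139.3]
tcp_rot: [3.141, 0.001, -1.046]
contact_force: [0.4, -0.3, 0.1]
grip_width: 71.8
finger_force: 0.0
```

Request:
jog_arm([
  {"xyz": [0, 0, -0.5], "spin": 0},
  {"xyz": [0, 0, -0.4], "spin": 0},
  {"xyz": [0, 0, 0], "spin": 0},
  {"xyz": [0, 0, 0], "spin": 0},
  {"xyz": [0, 0, 0], "spin": 0},
  {"xyz": [0, 0, 0], "spin": 0},
  {"xyz": [0, 0, 0], "spin": 0},
  {"xyz": [0, 0, 0], "spin": 0},
  {"xyz": [0, 0, 0], "spin": 0},
  {"xyz": [0, 0, 0], "spin": 0},
])

```text
time: 40.65
tool_pos: [564.6, -142.1, 210.3]
tcp_rot: [-3.142, -0.0, -1.046]
contact_force: [-0.5, -0.1, 0.1]
grip_width: 71.8
finger_force: 0.0
```

```bash
python3 - <<'E'
from h2 import *
delta([565,-143,200],-1.04)
c=cal('scene'); im=bot.capture('scene'); m=ymask(im); k,l,s,ce=cv2.connectedComponentsWithStats(m)
print([(s[i].tolist(),ce[i].round(1).tolist()) for i in range(1,k) if s[i,4]>8])
# expected: handle tab centre, foot, neck if seated, collar bottom on gauge
x=np.array([np.cos(-.046),np.sin(-.046)]);P=np.array([565,-142.7])
for a,z in((-85,60),(-85,20),(-40,20),(-16,36)): print(a,z,proj(c,[*(P+a*x),z]).round(1))
h=cv2.cvtColor(im,cv2.COLOR_BGR2HSV); r=(cv2.inRange(h,(0,150,80),(8,255,255))|cv2.inRange(h,(172,150,80),(180,255,255)))[110:160,160:210]
q=np.argwhere(r)[:,::-1].mean(0)+[160,110] if r.any() else None; print('red mark',q, onz(c,*q,58) if q is not None else '')
E
```

```text
t 40.65 pos [ 564.6 -142.1  210.3] rot [-3.1416e+00 -1.0000e-04 -1.0462e+00] j [-0.378  0.46   1.387 -0.     1.295  2.239] F [-0.5 -0.1  0.1] M [ 0.107 -0.028  0.004] w 71.8
shift mm [ 1.   0.1 10.3] units [0.012 0.001 0.129] spin units -0.06
[([181, 120, 49, 41, 387], [211.4, 138.8])]
-85 60 [218.6 121.3]
-85 20 [220.6 135.8]
-40 20 [201.5 144. ]
-16 36 [189.9 142.8]
red mark [172. 141.] [ 583.22495818 -144.93126968   58.        ]
```

```bash
python3 -c "
from plant import bot
print(bot.close_job())"
```

```text
the job is handed in; nothing more can be done
None
```

The job is handed in: the yellow gauge is seated against the post, the collar is turned down onto it at about 0.13 N m (roughly 14 N), and the gripper is open and clear at about 41 s, with the white and blue gauges untouched.

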